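# Return the reagent bottles to their colour-coded spill dishes

## Robot

A 6-joint arm with a two-finger parallel gripper is mounted at the origin on a cart in front of the work surface, level with it; the furniture and walls round the work are solid. World frame = base frame: x ahead of the robot, y to its left, z up, the work surface at z = 0. Lengths are in mm, angles in rad, forces in N, time in s.
With the tool pointing down it reaches from about 425 to 950 mm from the base axis. Payload 14.7 kg.
Tool frame: the origin (TCP) lies midway between the tips of the shut fingers; the grasp point (between the pads) lies 19 mm behind it; z points along the fingers, y is the line along which they close (so a half turn about z gives the same grasp; the last joint's range is limited). The gripper opens to 85 mm and grips with 20 to 120 N. Pads are 22 mm wide; open, the fingers measure 114 mm over their backs; the gripper's body (76 mm by 85 mm) begins 54 mm behind the grasp point. The pads swing forward as they close: fully open they stand 13 mm farther back than shut.
Start: joints at [1.138, 0.48, 1.596, -0, 1.065, -0.047], TCP at [244.571, 602.227, 231.297] pointing down, gripper open.
Joint ranges: [-2.75, 2.75], [-0.82, 2.05], [0.23, 2.67], [-1.56, 4.7], [0.09, 2.69], [-2.92, 2.92]. Speed limits (rad/s): [1.89, 1.89, 2.39, 3.01, 3.01, 3.01].

## Interface

Orientations are given as [roll, pitch, yaw] about the fixed x, y, z axes, in that order (R = Rz(yaw) Ry(pitch) Rx(roll)).
In Python, from plant import sensors, eyes, bot gives the robot as it stands. The module is installed in compiled form; this text tells all that it offers.
- The arm moves only by the shell command python3 -m handwheel 'ROWS' [OPENING] [FORCE]. ROWS is JSON, a list of rows, each a list of 6 numbers: the shift along the world's x, y, z in cm, then the turn, a rotation vector about the world's x, y, z in rad. In form: [[dx, dy, dz, wx, wy, wz], ...]. A call has 1 to 12 rows; each row is the pose to reach, as a shift and turn from the pose commanded when the call began; what a row does not reach only later rows make up. A row lasts 1/8 s, in which the tool goes at most 62.5 mm and 10.7 degrees, less where a joint would pass 70% of its speed; a pose out of reach is approached as far as the arm can. A call with a gripper value outside its range is refused whole. OPENING is the closure, from 0 (fully open) to 1 (shut), set as the call begins (- or left out, the last holds). The fingers move at their own pace and stop on an object; FORCE is the grip in N (left out, the last holds). Time passes only in rows, so rows that repeat a pose let the fingers close. It gives the time, the measured TCP pose, the force, the opening and the grip force at its end, in the units of the state.
- sensors.state(): the state, without advancing time (a new reading comes with each control period).
- eyes.camera(name): name is "side" or "top" or "wrist"; returns a dict with "color" (400x640x3 uint8, red, green, blue), "depth" (400x640 float32, mm along the optical axis (not along the pixel's ray), 0 where there is no reading), "intrinsics" (3x3 intrinsics, pixels), "distortion" ([k1, k2, p1, p2, k3] as OpenCV has them; the pictures are not rectified), "origin" and "attitude" of the camera in the world; the wrist camera has in their place "hand_eye" (4x4, takes a point from camera to tool coordinates, whose origin is the TCP and whose axes are the flange's). Camera axes: x right, y down, z forward; pixel columns grow to the right and rows downward; lengths in mm; the calibration is good to about 2 mm. A picture is of the moment at which its call begins: read the wrist's pose just before it.
- bot.finish_job(): hands the job in; it is judged then, once.
The state is a dict: "clock": time; "q": joint angles; "qvel": joint speeds; "joint_efforts": joint torques, N m; "ee_pos": TCP position; "tool_rot": TCP orientation; "force": force on the tool from outside, world axes, zero at the start; "torque": the same for the moment, N m; "grip_width": opening from 0.0 (shut) to 1.0 (fully open); "grasp_force": force on a finger pad.
Only numpy, scipy, OpenCV 4.12 (cv2) and the standard library are available. Lean on these libraries where they do the work, as an engineer would, in place of code of your own. Each camera call takes 0.05 s, during which the arm holds its last target. There are 200 camera calls.

## Task

Pick out the four capped reagent bottles that stand among the coloured spill dishes (not those stored in the far right corner) and stand each one upright in the middle of its own dish: the blue-capped clear glass bottle in the blue dish, the small green-capped vial in the green dish, the brown amber bottle with the black cap in the yellow dish, and the dark bottle with the white cap in the white dish. Do not tip a bottle over, and leave the conical tube and the roll of green tape where they are.

Things in the scene. Friction and masses are not known exactly. Their poses are not given: they have to be found in the camera images.
- bottle_blue_mid (a point): clear glass reagent bottle with whitish contents and a blue screw cap, 135 mm tall, body 70 mm across, upright on the bench; cap 49 mm across over the top 22 mm, shoulder sloping below it. Point: on its axis half-way up, 67.5 mm over its underside; z up its axis. About 0.42 kg
- bottle_green_mid (a point): small round brown vial with a green screw cap, 58 mm tall, body 32 mm across up to 44 mm, cap 29 mm across. Point: on its axis half-way up, 29 mm over its underside; z up its axis
- bottle_amber_mid (a point): brown amber bottle with a black screw cap, 105 mm tall, body 56 mm across; cap 35 mm across over the top 18 mm. Point: on its axis half-way up, 52.5 mm over its underside; z up its axis
- bottle_dark_mid (a point): very dark bottle with a white screw cap, 90 mm tall, body 48 mm across, cap 33 mm across over the top 17 mm. Point: on its axis half-way up, 45 mm over its underside; z up its axis
- dish_blue_mid (a point): round spill dish of blue plastic, fixed to the bench: outer diameter 96 mm, inner diameter 90 mm, floor 4 mm thick, lip 10 mm high over the bench. Point: centre of the top of its floor, 4 mm over the bench; z up
- dish_green_mid (a point): round spill dish of green plastic, fixed to the bench: outer diameter 96 mm, inner diameter 90 mm, floor 4 mm thick, lip 10 mm high over the bench. Point: centre of the top of its floor, 4 mm over the bench; z up
- dish_yellow_mid (a point): round spill dish of yellow plastic, fixed to the bench: outer diameter 96 mm, inner diameter 90 mm, floor 4 mm thick, lip 10 mm high over the bench. Point: centre of the top of its floor, 4 mm over the bench; z up
- dish_white_mid (a point): round spill dish of white plastic, fixed to the bench: outer diameter 96 mm, inner diameter 90 mm, floor 4 mm thick, lip 10 mm high over the bench. Point: centre of the top of its floor, 4 mm over the bench; z up
- tube_mid (a point): bystander: conical tube with pale yellow contents standing upside down on its orange cap, 115 mm tall, 33 mm across. Point: on its axis half-way up
- tape_mid (a point): bystander: flat roll of bright green tape with a white core, 72 mm across, 19 mm high. Point: on its axis half-way up

How it is judged:
By the outcome, as a careful person would: the job done as asked, in the order asked, and still so for the second after the job is handed in, with the robot touching nothing.
It also fails if it takes over 99 s, if anything falls off the work surface, if the arm or the gripper's body presses on something with over 40 N, if the wrist force passes 120 N, or if a joint passes its speed limit or range.

## Working session

There is one attempt and no reset: what is moved stays moved. The work goes in short steps, Python scripts to look and compute and a shell command to move; the robot and the scene stay as the last step left them, time stands still between calls to the robot, and variables do not carry over. Pictures are saved under pics/ and viewed, at most 14 in all, crops included, and the job is handed in when it is done.

```bash
mkdir -p pics; cat > h.py <<'E'
import numpy as np, cv2
from plant import sensors, eyes, bot
from scipy.spatial.transform import Rotation as R
def att(a):
    a=np.array(a,float)
    return a if a.shape==(3,3) else R.from_euler('xyz',a).as_matrix() if a.size==3 else R.from_quat(a).as_matrix()
def cloud(c,st=None):
    h,w=c['depth'].shape
    u,v=np.meshgrid(np.arange(w),np.arange(h))
    p=cv2.undistortPoints(np.stack([u,v],-1).reshape(-1,1,2).astype(np.float64),np.array(c['intrinsics']),np.array(c['distortion'])).reshape(h,w,2)
    z=c['depth'].astype(float)
    P=np.dstack([p*z[...,None],z])
    if 'hand_eye' in c:
        H=np.array(c['hand_eye']); P=P@H[:3,:3].T+H[:3,3]
        return P@att(st['tool_rot']).T+np.array(st['ee_pos'])
    return P@att(c['attitude']).T+np.array(c['origin'])
def shot(name,f):
    st=sensors.state(); c=eyes.camera(name)
    cv2.imwrite(f'pics/{f}.png',c['color'][...,::-1])
    P=cloud(c,st); np.savez(f'/tmp/{f}.npz',P=P,C=c['color'],D=c['depth'])
    return c,P
E
python3 - <<'E'
from h import *
print(sensors.state())
for n in('top','side'):
    c,P=shot(n,n); print(n,c['origin'],c['attitude'],c['intrinsics'])
E
```

```text
{'clock': 0.0, 'q': array([ 1.13839371e+00,  4.80840974e-01,  1.59685167e+00,  1.34438636e-05,
        1.06510625e+00, -4.65990177e-02]), 'qvel': array([-0.00096918,  0.00113535, -0.00078342, -0.00026565, -0.00100545,
        0.0019705 ]), 'joint_efforts': array([-2.57259228e-03, -9.50638747e+01, -4.30190527e+01, -5.42235630e-04,
        1.23204774e-02,  1.31633819e-06]), 'ee_pos': array([244.40426459, 601.86598808, 230.67473958]), 'tool_rot': array([-3.14038827e+00, -6.79296759e-05,  2.75578249e+00]), 'force': array([-0.77551965, -0.35405707, -0.45150029]), 'torque': array([ 0.02625526,  0.00221733, -0.04823855]), 'grasp_force': 0.0, 'grip_width': 1.0003144864178244}
top [ 371.21480749  -61.4841547  1438.16868443] [-2.99028211 -0.02093934 -1.57985544] [[438.12994999   0.         317.37457703]
 [  0.         438.12994999 194.10285086]
 [  0.           0.           1.        ]]
side [  603.86476822 -1289.66149811   700.3483405 ] [-2.04918235 -0.0021389   0.03744485] [[514.69563374   0.         318.44295677]
 [  0.         514.69563374 206.2060326 ]
 [  0.           0.           1.        ]]
```

View pics/top.png

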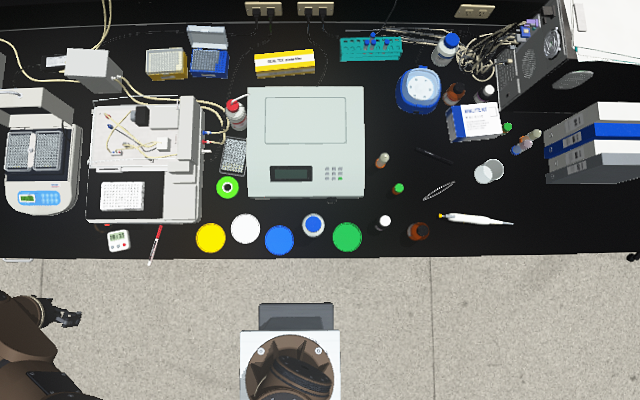

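View pics/side.png

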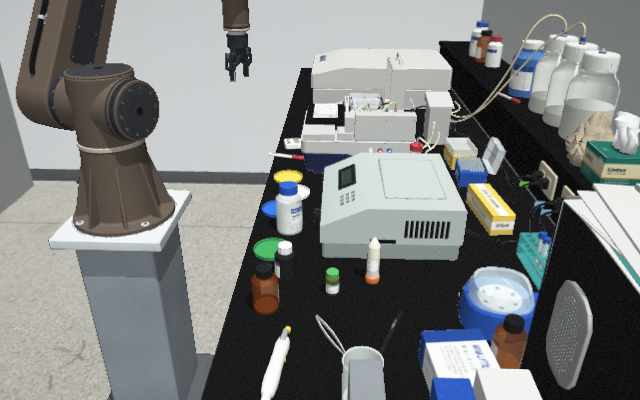

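Top view: dishes are yellow (211,238), white (245,229), blue (280,240) and green (347,237). Bottles are blue (313,225), dark (385,221), amber (418,231) and vial (398,188). Tube is at (382,160), tape at (228,188), and a big instrument sits behind the dishes.

```bash
cat > m.py <<'E'
from h import *
d=np.load('/tmp/top.npz');P,C,D=d['P'],d['C'],d['D'];HS=cv2.cvtColor(C,cv2.COLOR_RGB2HSV)
obj={'yellow':(211,238,22,4,12),'white':(245,229,22,4,12),'bluedish':(280,240,22,4,12),'green':(347,237,22,4,12),
'blueB':(313,225,20,125,142),'darkB':(385,221,14,80,96),'amberB':(418,231,18,95,112),'vial':(398,188,12,50,66),'tube':(382,160,14,60,125),'tape':(228,188,18,12,26)}
for k,(u,v,r,a,b) in obj.items():
    s=np.s_[v-r:v+r,u-r:u+r];p=P[s].reshape(-1,3);ok=(D[s].ravel()>0)&(np.isfinite(p).all(1))
    hi=p[ok][:,2].max()
    m=ok&(p[:,2]>a)&(p[:,2]<b)
    if k in('yellow','white','bluedish','green'):
        hs=HS[s].reshape(-1,3); m=ok&(p[:,2]<14)&((hs[:,2]>150) if k=='white' else (hs[:,1]>120)&(hs[:,2]>90))
    q=p[m]
    if len(q)<5: print(k,len(q),'max',hi,np.percentile(p[ok][:,2],[5,50,95]));continue
    (cx,cy),rad=cv2.minEnclosingCircle(q[:,:2].astype(np.float32))
    lo,h=q.min(0),q.max(0)
    print(k,len(q),'max%.0f'%hi,'med',np.median(q,0).round(1),'boxc',((lo+h)/2)[:2].round(1),'size',(h-lo)[:2].round(1),'enc',round(cx,1),round(cy,1),round(rad,1),'reach',round(np.hypot(cx,cy)))
# bench & instrument
print('bench',P[225:235,440:450,2].mean(), P[245,300],P[252,300])
for uv in((255,190),(300,196),(355,190),(360,150),(300,100)): print(uv,P[uv[1],uv[0]].round())
E
python3 m.py
```

```text
yellow 717 max157 med [449.4 257.6   5. ] boxc [448.4 259.7] size [ 94.5 100.1] enc 448.6 259.5 50.5 reach 518
white 729 max19 med [475.4 144.4   5. ] boxc [471.2 145.8] size [108.9 142.5] enc 450.6 144.1 76.3 reach 473
bluedish 705 max18 med [439.2  33.    4.8] boxc [439.7  32.9] size [98.5 91.7] enc 439.6 33.5 49.7 reach 441
green 690 max18 med [ 447.3 -189.2    4.9] boxc [ 449.4 -189. ] size [95.8 92.9] enc 449.3 -187.9 49.9 reach 487
blueB 200 max142 med [479.8 -76.7 134.8] boxc [480.1 -75.3] size [47.7 44.9] enc 480.2 -76.6 24.0 reach 486
darkB 90 max95 med [ 491.  -300.9   89.5] boxc [ 491.1 -300.8] size [31.4 32.7] enc 491.2 -300.8 16.4 reach 576
amberB 105 max112 med [ 460.9 -412.4  105.2] boxc [ 461.  -413.8] size [31.6 34.5] enc 462.3 -413.9 17.4 reach 621
vial 68 max64 med [ 599.8 -354.7   58.5] boxc [ 599.8 -355.2] size [26.9 27.6] enc 600.6 -355.8 14.4 reach 698
tube 90 max119 med [ 687.7 -301.1  101.3] boxc [ 692.  -304.8] size [28.6 28.5] enc 691.9 -304.6 14.6 reach 756
tape 356 max29 med [614.4 202.1  18.9] boxc [623.4 195.1] size [95.2 91.2] enc 630.3 191.2 58.1 reach 659
bench 15.350553329029855 [ 4.22519639e+02 -3.53195377e+01 -3.53685197e-01] [399.68984283 -35.31726411   4.45909966]
(255, 190) [589. 101. 101.]
(300, 196) [569. -38. 100.]
(355, 190) [ 371.  -61. 1438.]
(360, 150) [ 701. -220.  152.]
(300, 100) [861. -39. 152.]
```

Heights and sizes agree with the givens. Positions (mm):

| Item | x, y |
|---|---|
| Blue bottle | 480, -76.5 |
| Dark bottle | 491, -301 |
| Amber bottle | 461, -413.5 |
| Vial | 600, -355 |
| Blue dish | 439.5, 33 |
| Green dish | 448.5, -189 |
| Yellow dish | 448.5, 259 |
| White dish | 475, 144.5 |

I'm moving above the blue bottle now.

```bash
python3 -m handwheel '[[21.5,-34.2,0,0,0,0.386],[21.5,-34.2,0,0,0,0.386],[21.5,-34.2,0,0,0,0.386],[21.5,-34.2,0,0,0,0.386],[21.5,-34.2,0,0,0,0.386],[21.5,-34.2,0,0,0,0.386],[21.5,-34.2,0,0,0,0.386],[21.5,-34.2,0,0,0,0.386]]' 0 60
python3 -m handwheel '[[2,-33.6,0,0,0,0],[2,-33.6,0,0,0,0],[2,-33.6,0,0,0,0],[2,-33.6,0,0,0,0],[2,-33.6,0,0,0,0],[2,-33.6,0,0,0,0],[2,-33.6,0,0,0,0],[2,-33.6,0,0,0,0]]'
python3 - <<'E'
from h import *
c,P=shot('wrist','w1'); print(c['hand_eye'])
E
```

```text
clock: 1.1
ee_pos: [460.6, 258.1, 231.1]
tool_rot: [-3.141, -0.0, 3.139]
force: [-0.6, 0.6, -0.2]
grip_width: 0.998
grasp_force: 0.0
clock: 2.1
ee_pos: [479.4, -74.8, 231.1]
tool_rot: [3.141, -0.0, -3.141]
force: [-0.6, 0.4, 0.7]
grip_width: 0.996
grasp_force: 0.0
[[-7.53535364e-05 -9.61753280e-01 -2.73917181e-01  6.96320608e+01]
 [ 9.99999997e-01 -7.56245252e-05 -9.57004965e-06  3.14822775e-01]
 [-1.15108301e-05 -2.73917181e-01  9.61753283e-01 -1.43077185e+02]
 [ 0.00000000e+00  0.00000000e+00  0.00000000e+00  1.00000000e+00]]
```

View pics/w1.png

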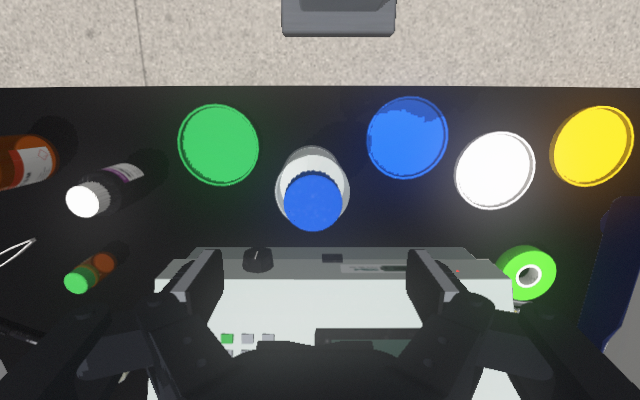

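The wrist view shows all four dishes, the blue cap at (313,200), the dark bottle's white cap at (88,199), the vial cap at (78,278) and the tape at (530,272). I'll re-measure from here.

```bash
cat > m2.py <<'E'
from h import *
import sys
f=sys.argv[1]; d=np.load(f'/tmp/{f}.npz');P,C,D=d['P'],d['C'],d['D'];S=cv2.cvtColor(C,cv2.COLOR_RGB2HSV)
for a in sys.argv[2:]:
    x,y,r,lo,hi=map(float,a.split(','))
    m=(D>0)&(np.hypot(P[...,0]-x,P[...,1]-y)<r)&(P[...,2]>lo)&(P[...,2]<hi)
    if hi<20: m&=(S[...,2]>90)
    q=P[m]
    if len(q)<5: print(a,len(q));continue
    (cx,cy),rad=cv2.minEnclosingCircle(q[:,:2].astype(np.float32)); b=(q[:,:2].min(0)+q[:,:2].max(0))/2
    print(a,len(q),'med',np.median(q,0).round(1),'box',b.round(1),'size',np.ptp(q[:,:2],0).round(1),'enc',round(cx,1),round(cy,1),round(rad,1))
E
python3 m2.py w1 480,-76,40,130,142 491,-301,30,85,96 600,-355,25,52,64 439.5,33,56,-1,14 448.5,-189,56,-1,14 475,144.5,55,-1,14 449,259,56,-1,14; python3 - <<'E'
from h import *
P=np.load('/tmp/w1.npz')['P']
q=P[(np.abs(P[...,1]+76)<40)&(P[...,0]>540)&(P[...,0]<620)&(P[...,2]<140)]
for z in range(0,140,20):
    s=q[(q[:,2]>z)&(q[:,2]<z+20)]; print(z,len(s), s[:,0].min().round() if len(s) else '')
q=P[(np.hypot(P[...,0]-480,P[...,1]+76)<45)]
for z in range(80,116,4):
    s=q[(q[:,2]>z)&(q[:,2]<z+4)]; print(z,len(s), np.hypot(s[:,0]-480,s[:,1]+76).max().round(1) if len(s) else '')
E
```

```text
480,-76,40,130,142 2638 med [479.8 -75.6 135. ] box [480.7 -75.6] size [47.4 47.4] enc 481.0 -75.9 24.0
491,-301,30,85,96 906 med [ 491.9 -298.4   89.7] box [ 492.6 -299.8] size [32.8 33.4] enc 491.9 -300.5 17.5
600,-355,25,52,64 486 med [ 599.7 -352.    57.8] box [ 601.  -354.7] size [29.1 29.9] enc 601.0 -354.4 15.5
439.5,33,56,-1,14 5607 med [439.   35.4   4.5] box [440.1  37.2] size [ 99.1 102.8] enc 440.8 37.1 51.9
448.5,-189,56,-1,14 5262 med [ 446.7 -188.8    4.5] box [ 448.9 -190. ] size [ 99.  100.2] enc 448.8 -189.7 50.5
475,144.5,55,-1,14 5567 med [474.7 142.6   4.5] box [480.3 144.5] size [ 99.3 109.5] enc 475.0 144.5 55.0
449,259,56,-1,14 5632 med [447.8 257.3   4.6] box [449.6 259. ] size [ 99.2 111.5] enc 449.2 259.1 55.9
0 967 540.0
20 427 573.0
40 301 566.0
60 679 566.0
80 803 568.0
100 4058 569.0
120 673 611.0
80 22 34.7
84 30 34.3
88 27 34.6
92 37 34.9
96 526 36.1
100 623 34.3
104 420 29.5
108 13 23.5
112 30 24.0
```

Both cameras agree, and the straight body ends at about 98 mm. I'll grasp the blue cap with the TCP at about 104.

```bash
python3 -m handwheel '[[0,0,-4,0,0,0],[0,0,-8,0,0,0],[0,0,-11,0,0,0],[0,0,-12.7,0,0,0],[0,0,-12.7,0,0,0],[0,0,-12.7,0,0,0]]' 0 60
python3 -m handwheel '[[0,0,0,0,0,0],[0,0,0,0,0,0],[0,0,0,0,0,0],[0,0,0,0,0,0],[0,0,0,0,0,0],[0,0,0,0,0,0],[0,0,0,0,0,0],[0,0,0,0,0,0]]' 1 60
```

```text
clock: 2.9
ee_pos: [480.0, -75.2, 105.0]
tool_rot: [-3.141, 0.001, -3.14]
force: [0.7, 0.1, 0.4]
grip_width: 0.999
grasp_force: 0.0
clock: 3.9
ee_pos: [480.1, -76.0, 105.2]
tool_rot: [-3.141, 0.002, 3.142]
force: [-1.7, 0.5, 12.5]
grip_width: 0.562
grasp_force: 59.7
```

```bash
python3 -m handwheel '[[0,0,1.5,0,0,0],[0,0,3.5,0,0,0],[-1,2.5,4,0,0,0],[-2.2,6,4,0,0,0],[-3.4,9,4,0,0,0],[-4.05,11.05,4,0,0,0],[-4.05,11.05,4,0,0,0],[-4.05,11.05,4,0,0,0],[-4.05,11.05,4,0,0,0]]'
python3 - <<'E'
from h import *
c,P=shot('wrist','w2')
E
```

```text
clock: 5.03
ee_pos: [439.4, 34.2, 144.5]
tool_rot: [-3.141, 0.0, 3.141]
force: [-0.2, -0.8, -5.8]
grip_width: 0.56
grasp_force: 63.8
```

View pics/w2.png

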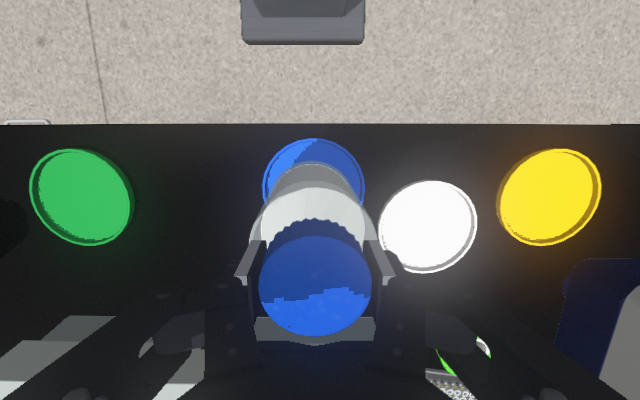

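The bottle is held upright over the blue dish, with the dish centre at column 314 and the bottle at 315. Lowering.

```bash
python3 -m handwheel '[[0,0,-1.5,0,0,0],[0,0,-2.7,0,0,0],[0,0,-3.2,0,0,0],[0,0,-3.5,0,0,0],[0,0,-3.5,0,0,0],[0,0,-3.5,0,0,0]]'
python3 -m handwheel '[[0,0,0,0,0,0],[0,0,0,0,0,0],[0,0,0,0,0,0],[0,0,0,0,0,0],[0,0,0,0,0,0],[0,0,0,0,0,0],[0,0,0,0,0,0]]' 0
python3 -m handwheel '[[0,0,1.5,0,0,0],[0,0,4.5,0,0,0],[0,0,9,0,0,0],[0,0,12,0,0,0],[0,0,12,0,0,0],[4,-6,12,0,0,0],[8,-12,12,0,0,0],[8,-12,12,0,0,0],[8,-12,12,0,0,0],[8,-12,12,0,0,0]]'
python3 - <<'E'
from h import *
c,P=shot('wrist','w3')
E
python3 m2.py w3 440,34,30,130,145 440,34,56,-1,14
```

```text
clock: 5.82
ee_pos: [439.2, 34.7, 109.4]
tool_rot: [-3.142, 0.0, -3.141]
force: [0.1, 0.6, -4.8]
grip_width: 0.556
grasp_force: 64.2
clock: 6.7
ee_pos: [439.0, 34.7, 109.3]
tool_rot: [-3.142, -0.0, -3.141]
force: [0.4, 0.7, 0.5]
grip_width: 0.999
grasp_force: 0.0
clock: 7.95
ee_pos: [518.0, -84.3, 228.7]
tool_rot: [3.141, -0.002, -3.141]
force: [-0.3, 0.0, -0.3]
grip_width: 1.0
grasp_force: 0.0
440,34,30,130,145 3804 med [440.1  32.1 139.1] box [440.6  33.7] size [48.6 48.3] enc 440.2 34.1 24.9
440,34,56,-1,14 1682 med [432.5   8.1   5. ] box [439.6  26.7] size [97.3 81.2] enc 441.5 37.6 52.2
```

View pics/w3.png

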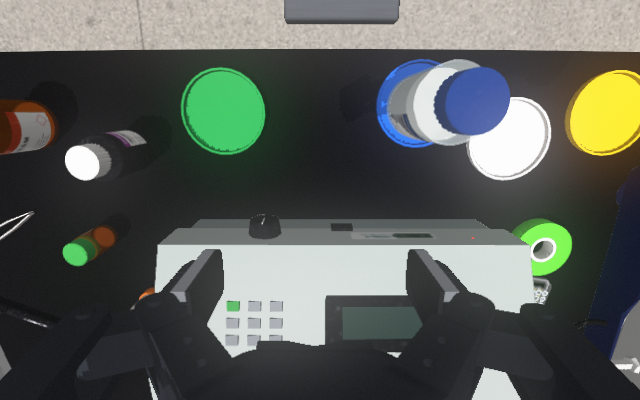

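The blue bottle stands at (440.3, 34) with its top at 139, so it is centred in its dish. Next is the green vial.

```bash
python3 -m handwheel '[[8.15,-26.94,0,0,0,0],[8.15,-26.94,0,0,0,0],[8.15,-26.94,0,0,0,0],[8.15,-26.94,0,0,0,0],[8.15,-26.94,0,0,0,0],[8.15,-26.94,-3,0,0,0],[8.15,-26.94,-8,0,0,0],[8.15,-26.94,-13,0,0,0],[8.15,-26.94,-13,0,0,0],[8.15,-26.94,-13,0,0,0]]'
python3 - <<'E'
from h import *
c,P=shot('wrist','w4')
print(sensors.state()['ee_pos'])
E
python3 m2.py w4 600.5,-355,30,52,64 491,-301,30,85,96 461,-413,35,100,112
```

```text
clock: 9.25
ee_pos: [601.5, -354.4, 101.2]
tool_rot: [-3.141, 0.001, -3.141]
force: [0.8, 0.1, -0.2]
grip_width: 1.001
grasp_force: 0.0
[ 601.90077351 -354.85769097  101.84600438]
600.5,-355,30,52,64 1496 med [ 600.4 -354.4   58. ] box [ 601.6 -354.6] size [28.5 28.1] enc 601.6 -354.8 14.5
491,-301,30,85,96 3878 med [ 495.  -301.4   89.9] box [ 496.4 -300.6] size [25.9 32.7] enc 493.4 -300.4 16.6
461,-413,35,100,112 0
```

View pics/w4.png

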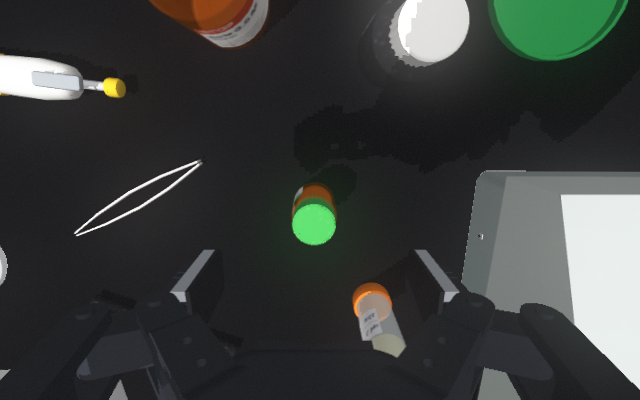

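The vial is centred between the fingers at (314,223). The tube at (378,318) is about 90 mm farther out and clear. Descending.

```bash
python3 -m handwheel '[[0,0,-3,0,0,0],[0,0,-6,0,0,0],[0,0,-7.8,0,0,0],[0,0,-8.5,0,0,0],[0,0,-8.5,0,0,0],[0,0,-8.5,0,0,0]]' 0 30
python3 -m handwheel '[[0,0,0,0,0,0],[0,0,0,0,0,0],[0,0,0,0,0,0],[0,0,0,0,0,0],[0,0,0,0,0,0],[0,0,0,0,0,0],[0,0,0,0,0,0],[0,0,0,0,0,0],[0,0,0,0,0,0]]' 1 30
```

```text
clock: 10.05
ee_pos: [601.2, -355.1, 15.4]
tool_rot: [-3.141, 0.001, -3.141]
force: [-0.4, 0.1, -0.6]
grip_width: 1.001
grasp_force: 0.0
clock: 11.18
ee_pos: [600.7, -354.8, 14.6]
tool_rot: [-3.141, 0.0, -3.141]
force: [-0.5, 0.7, 5.1]
grip_width: 0.359
grasp_force: 29.8
```

```bash
python3 -m handwheel '[[0,0,3,0,0,0],[0,0,8,0,0,0],[0,0,13,0,0,0],[0,0,16,0,0,0],[-4,4.4,16,0,0,0],[-8,8.7,16,0,0,0],[-12,13.1,16,0,0,0],[-15.2,16.54,16,0,0,0],[-15.2,16.54,16,0,0,0],[-15.2,16.54,11,0,0,0],[-15.2,16.54,7,0,0,0],[-15.2,16.54,7,0,0,0]]'
python3 -m handwheel '[[0,0,-3,0,0,0],[0,0,-5,0,0,0],[0,0,-6,0,0,0],[0,0,-6.5,0,0,0],[0,0,-6.5,0,0,0],[0,0,-6.5,0,0,0]]'
```

```text
clock: 12.68
ee_pos: [447.4, -188.9, 82.4]
tool_rot: [3.14, -0.004, -3.142]
force: [-0.2, 0.1, 0.1]
grip_width: 0.365
grasp_force: 29.9
clock: 13.42
ee_pos: [449.0, -189.5, 19.9]
tool_rot: [-3.141, 0.001, -3.141]
force: [-0.4, 0.6, 0.4]
grip_width: 0.358
grasp_force: 29.9
```

```bash
python3 -m handwheel '[[0,0,0,0,0,0],[0,0,0,0,0,0],[0,0,0,0,0,0],[0,0,0,0,0,0],[0,0,0,0,0,0],[0,0,0,0,0,0],[0,0,0,0,0,0]]' 0
python3 -m handwheel '[[0,0,2,0,0,0],[0,0,5,0,0,0],[0,0,10,0,0,0],[0,0,16,0,0,0],[0,0,20,0,0,0],[1.2,-8,20,0,0,0],[1.2,-14,20,0,0,0],[1.2,-20,20,0,0,0],[1.2,-22.4,20,0,0,0],[1.2,-22.4,20,0,0,0],[1.2,-22.4,20,0,0,0]]'
python3 - <<'E'
from h import *
c,P=shot('wrist','w5')
print(sensors.state()['ee_pos'])
E
python3 m2.py w5 448.5,-189,40,50,70 448.5,-189,56,-1,14 491,-301,30,85,96 461,-413,35,100,112
```

```text
clock: 14.3
ee_pos: [448.6, -189.3, 19.3]
tool_rot: [3.142, -0.0, -3.141]
force: [0.5, 0.6, -0.5]
grip_width: 0.996
grasp_force: 0.0
clock: 15.68
ee_pos: [460.2, -412.5, 218.9]
tool_rot: [3.141, -0.001, 3.142]
force: [0.8, 0.9, -0.0]
grip_width: 0.996
grasp_force: 0.0
[ 460.42733197 -412.1307549   219.12950435]
448.5,-189,40,50,70 783 med [ 449.1 -193.5   61.7] box [ 449.6 -190.1] size [27.4 29.1] enc 450.0 -190.0 14.7
448.5,-189,56,-1,14 4122 med [ 437.7 -194.9    4.6] box [ 449.8 -184.9] size [ 98.6 102.4] enc 449.3 -184.6 52.1
491,-301,30,85,96 888 med [ 491.6 -301.6   89.8] box [ 492.5 -300.5] size [32.2 31.6] enc 492.5 -300.2 16.5
461,-413,35,100,112 1179 med [ 459.4 -414.9  104.8] box [ 460.4 -415. ] size [33.9 33.1] enc 460.5 -414.5 17.1
```

View pics/w5.png

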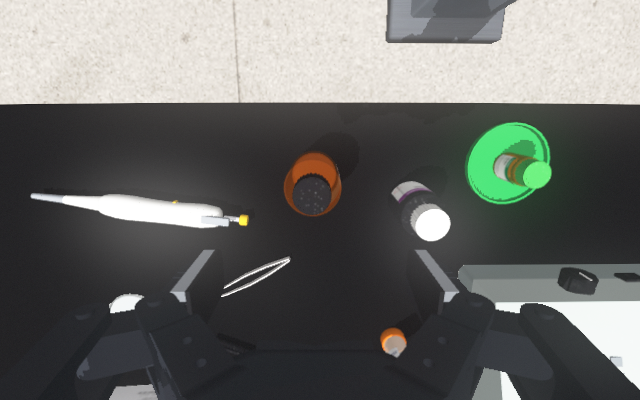

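The vial stands upright in the green dish at (449.8, -190). The amber bottle is at (461, -414) and the dark one at (492, -300.5). Now grasping the amber body.

```bash
python3 -m handwheel '[[0,-0.1,-5,0,0,0],[0,-0.1,-10,0,0,0],[0,-0.1,-14,0,0,0],[0,-0.1,-17,0,0,0],[0,-0.1,-17.9,0,0,0],[0,-0.1,-17.9,0,0,0],[0,-0.1,-17.9,0,0,0]]' 0 50
python3 -m handwheel '[[0,0,0,0,0,0],[0,0,0,0,0,0],[0,0,0,0,0,0],[0,0,0,0,0,0],[0,0,0,0,0,0],[0,0,0,0,0,0],[0,0,0,0,0,0]]' 1 50
```

```text
clock: 16.6
ee_pos: [461.3, -414.6, 41.7]
tool_rot: [-3.14, 0.001, -3.141]
force: [0.4, -0.5, 1.0]
grip_width: 1.001
grasp_force: 0.0
clock: 17.48
ee_pos: [460.9, -414.4, 41.4]
tool_rot: [-3.141, 0.001, -3.142]
force: [-1.2, 4.1, 14.2]
grip_width: 0.633
grasp_force: 51.0
```

```bash
python3 -m handwheel '[[0,0,2,0,0,0],[0,0,6,0,0,0],[0,0,11,0,0,0],[0,0,16,0,0,0],[0,0,18,0,0,0],[0,0,18,0,0,0],[1,5,18,0,0,0],[2,10,18,0,0,0],[3,15,18,0,0,0],[3,20,18,0,0,0],[3,25,18,0,0,0],[3,30,18,0,0,0]]'
python3 -m handwheel '[[0,5,0,0,0,0],[0,10,0,0,0,0],[0,15,0,0,0,0],[-1,20,0,0,0,0],[-2,25,0,0,0,0],[-3,30,0,0,0,0],[-4.2,34,0,0,0,0],[-4.2,37.3,0,0,0,0],[-4.2,37.3,0,0,0,0],[-4.2,37.3,-6,0,0,0],[-4.2,37.3,-11,0,0,0],[-4.2,37.3,-11,0,0,0]]'
python3 - <<'E'
from h import *
c,P=shot('wrist','w6')
print(sensors.state()['ee_pos'])
E
python3 m2.py w6 440,34,30,130,145 449,259,56,-1,14 475,144,56,-1,14
```

```text
clock: 18.98
ee_pos: [489.6, -112.5, 219.3]
tool_rot: [3.141, -0.002, 3.142]
force: [1.0, 0.4, -2.9]
grip_width: 0.632
grasp_force: 54.5
clock: 20.48
ee_pos: [445.8, 256.7, 107.2]
tool_rot: [-3.138, -0.007, 3.141]
force: [-0.1, 0.1, -1.1]
grip_width: 0.633
grasp_force: 54.6
[447.42885055 257.58596819 109.44541754]
440,34,30,130,145 0
449,259,56,-1,14 5059 med [427.2 255.5   4.6] box [437.8 256.9] size [74.1 99.9] enc 450.7 256.9 50.4
475,144,56,-1,14 9230 med [475.1 140.7   4.5] box [477.8 141.6] size [ 95.2 105.1] enc 482.0 141.5 52.6
```

View pics/w6.png

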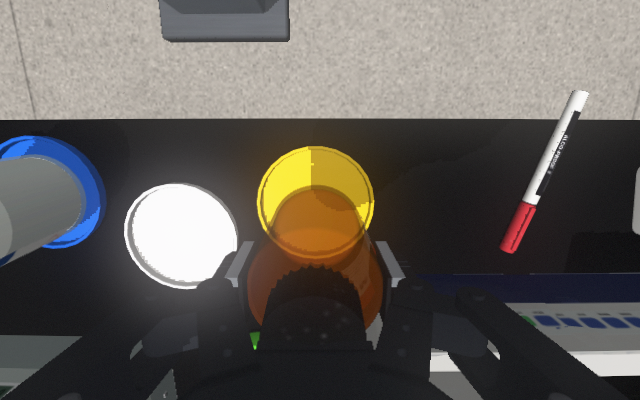

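The amber bottle is over the yellow dish, both at about column 317. I'll check clearance to the left instrument before lowering.

```bash
python3 - <<'E'
import numpy as np
for f in('w6','top'):
    d=np.load(f'/tmp/{f}.npz');P=d['P']
    for y0 in range(270,360,15):
        q=P[(d['D']>0)&(P[...,1]>y0)&(P[...,1]<y0+15)&(P[...,0]>400)&(P[...,0]<600)&(P[...,2]>15)&(P[...,2]<(85 if f=='w6' else 400))]
        print(f,y0,len(q),[(z,q[q[:,2]>z][:,0].min().round()) for z in (15,60,110) if (q[:,2]>z).any()])
E
```

```text
w6 270 106 [(15, np.float64(420.0)), (60, np.float64(420.0))]
w6 285 0 []
w6 300 0 []
w6 315 0 []
w6 330 89 [(15, np.float64(495.0)), (60, np.float64(495.0))]
w6 345 385 [(15, np.float64(495.0)), (60, np.float64(495.0))]
top 270 277 [(15, np.float64(414.0)), (60, np.float64(491.0)), (110, np.float64(491.0))]
top 285 191 [(15, np.float64(469.0)), (60, np.float64(489.0)), (110, np.float64(489.0))]
top 300 190 [(15, np.float64(489.0)), (60, np.float64(489.0)), (110, np.float64(489.0))]
top 315 193 [(15, np.float64(488.0)), (60, np.float64(488.0)), (110, np.float64(488.0))]
top 330 194 [(15, np.float64(488.0)), (60, np.float64(488.0)), (110, np.float64(489.0))]
top 345 195 [(15, np.float64(488.0)), (60, np.float64(488.0)), (110, np.float64(488.0))]
```

```bash
python3 - <<'E'
import numpy as np
for f in('top','w5','w1'):
    d=np.load(f'/tmp/{f}.npz');P=d['P']
    for y0 in (250,262,274,286,298,310):
      print(f,y0,[(x,P[(d['D']>0)&(P[...,1]>y0)&(P[...,1]<y0+12)&(P[...,0]>x)&(P[...,0]<x+8)][:,2].max(initial=-1).round()) for x in range(464,560,8)])
E
```

```text
top 250 [(464, np.float64(8.0)), (472, np.float64(10.0)), (480, np.float64(10.0)), (488, np.float64(12.0)), (496, np.float64(9.0)), (504, np.float64(6.0)), (512, np.float64(4.0)), (520, np.float64(7.0)), (528, np.float64(5.0)), (536, np.float64(3.0)), (544, np.float64(4.0)), (552, np.float64(6.0))]
top 262 [(464, np.float64(6.0)), (472, np.float64(11.0)), (480, np.float64(5.0)), (488, np.float64(13.0)), (496, np.float64(145.0)), (504, np.float64(147.0)), (512, np.float64(153.0)), (520, np.float64(151.0)), (528, np.float64(151.0)), (536, np.float64(152.0)), (544, np.float64(153.0)), (552, np.float64(142.0))]
top 274 [(464, np.float64(8.0)), (472, np.float64(7.0)), (480, np.float64(17.0)), (488, np.float64(130.0)), (496, np.float64(157.0)), (504, np.float64(155.0)), (512, np.float64(154.0)), (520, np.float64(154.0)), (528, np.float64(155.0)), (536, np.float64(155.0)), (544, np.float64(155.0)), (552, np.float64(155.0))]
top 286 [(464, np.float64(16.0)), (472, np.float64(12.0)), (480, np.float64(8.0)), (488, np.float64(130.0)), (496, np.float64(153.0)), (504, np.float64(153.0)), (512, np
[... 3733 characters left out ...]
 (528, np.float64(32.0)), (536, np.float64(32.0)), (544, np.float64(33.0)), (552, np.float64(34.0))]
w1 298 [(464, np.float64(11.0)), (472, np.float64(2.0)), (480, np.float64(2.0)), (488, np.float64(3.0)), (496, np.float64(32.0)), (504, np.float64(25.0)), (512, np.float64(2.0)), (520, np.float64(2.0)), (528, np.float64(8.0)), (536, np.float64(7.0)), (544, np.float64(8.0)), (552, np.float64(8.0))]
w1 310 [(464, np.float64(2.0)), (472, np.float64(2.0)), (480, np.float64(2.0)), (488, np.float64(3.0)), (496, np.float64(2.0)), (504, np.float64(2.0)), (512, np.float64(1.0)), (520, np.float64(-1.0)), (528, np.float64(-1.0)), (536, np.float64(-1.0)), (544, np.float64(-1.0)), (552, np.float64(-1.0))]
```

The instrument's front face is at x≈494 and it is 155 mm tall. The gripper body would reach x≈487, so I'll shift 3 mm back and lower in checked steps.

```bash
python3 -m handwheel '[[-0.3,-0.1,0,0,0,0],[-0.3,-0.1,-1,0,0,0],[-0.3,-0.1,-2,0,0,0],[-0.3,-0.1,-3,0,0,0],[-0.3,-0.1,-3,0,0,0]]'
python3 -m handwheel '[[0,0,-0.5,0,0,0],[0,0,-1,0,0,0],[0,0,-1,0,0,0]]'
python3 -m handwheel '[[0,0,-0.6,0,0,0],[0,0,-1.2,0,0,0],[0,0,-1.2,0,0,0]]'
```

```text
clock: 21.15
ee_pos: [445.0, 257.5, 79.4]
tool_rot: [-3.141, -0.001, -3.141]
force: [-0.4, -0.6, -1.9]
grip_width: 0.634
grasp_force: 54.6
clock: 21.52
ee_pos: [445.4, 257.6, 69.9]
tool_rot: [-3.141, -0.001, -3.141]
force: [-0.2, -0.6, -2.0]
grip_width: 0.627
grasp_force: 54.6
clock: 21.9
ee_pos: [445.2, 257.5, 57.7]
tool_rot: [-3.141, -0.001, -3.141]
force: [-0.1, -0.1, -2.0]
grip_width: 0.629
grasp_force: 54.7
```

```bash
python3 -m handwheel '[[0,0,-0.6,0,0,0],[0,0,-1.1,0,0,0],[0,0,-1.3,0,0,0],[0,0,-1.3,0,0,0],[0,0,-1.3,0,0,0]]'
python3 -m handwheel '[[0,0,0,0,0,0],[0,0,0,0,0,0],[0,0,0,0,0,0],[0,0,0,0,0,0],[0,0,0,0,0,0]]' 0.2
```

```text
clock: 22.52
ee_pos: [445.5, 257.6, 45.5]
tool_rot: [-3.142, -0.0, -3.141]
force: [-2.5, -1.0, 7.4]
grip_width: 0.629
grasp_force: 55.5
clock: 23.15
ee_pos: [445.6, 257.7, 45.3]
tool_rot: [-3.142, -0.0, -3.141]
force: [0.5, -0.2, -0.1]
grip_width: 0.806
grasp_force: 0.0
```

```bash
python3 -m handwheel '[[0,0,2,0,0,0],[0,0,6,0,0,0],[0,0,12,0,0,0],[0,0,17.5,0,0,0],[0,0,17.5,0,0,0],[2,-6,17.5,0,0,0],[4,-12,17.5,0,0,0],[4.6,-18,17.5,0,0,0],[4.6,-18,17.5,0,0,0],[4.6,-18,17.5,0,0,0]]' 0
python3 - <<'E'
from h import *
c,P=shot('wrist','w7')
E
python3 m2.py w7 445,258,35,100,115 449,259,56,-1,14 475,144,56,-1,14
python3 -m handwheel '[[0,-6,0,0,0,0],[0,-12,0,0,0,0],[0,-18,0,0,0,0],[0,-24,0,0,0,0],[0,-30,0,0,0,0],[0,-36,0,0,0,0],[0,-37.8,0,0,0,0],[0,-37.8,0,0,0,0],[0,-37.8,-4,0,0,0],[0,-37.8,-8,0,0,0],[0,-37.8,-8,0,0,0],[0,-37.8,-8,0,0,0]]'
python3 - <<'E'
from h import *
c,P=shot('wrist','w8')
E
python3 m2.py w8 492,-300.5,30,85,96
```

```text
clock: 24.4
ee_pos: [491.2, 77.7, 219.8]
tool_rot: [3.141, -0.001, 3.141]
force: [0.1, 0.3, 0.3]
grip_width: 1.004
grasp_force: 0.0
445,258,35,100,115 1575 med [444.8 254.3 108.8] box [445.3 256.4] size [34.2 34.3] enc 445.7 256.7 17.7
449,259,56,-1,14 3241 med [451.1 235.6   4.6] box [449.8 250.1] size [98.5 93.9] enc 450.1 256.6 53.7
475,144,56,-1,14 6797 med [473.4 143.7   4.2] box [476.5 143.9] size [108.  111.5] enc 475.0 144.0 56.0
clock: 25.95
ee_pos: [492.5, -299.4, 141.5]
tool_rot: [-3.141, 0.001, -3.14]
force: [0.3, -0.2, 0.1]
grip_width: 0.998
grasp_force: 0.0
492,-300.5,30,85,96 1759 med [ 491.5 -300.    89.9] box [ 492.8 -300.3] size [32.7 31.8] enc 492.8 -300.3 16.4
```

View pics/w7.png

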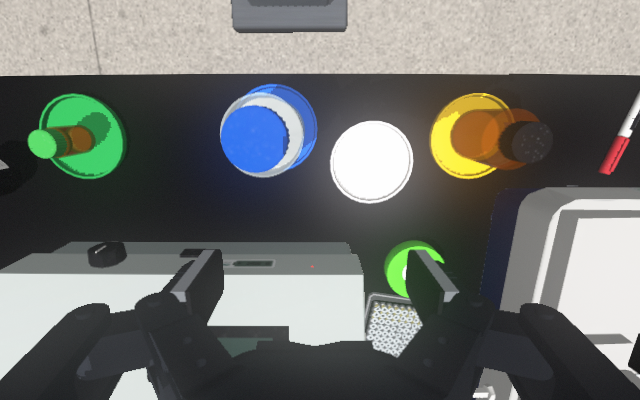

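View pics/w8.png

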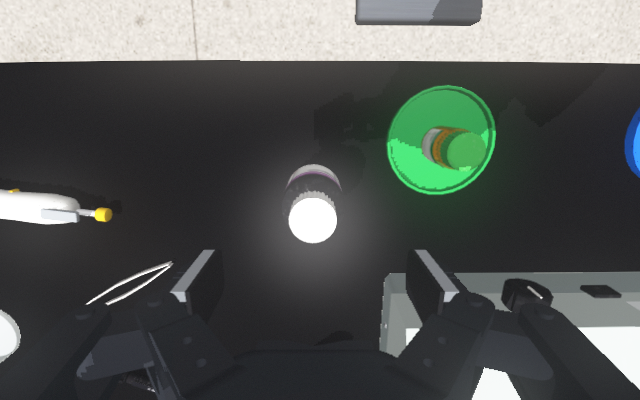

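The amber bottle stands upright in the yellow dish at (445.4, 256.5), about 3.5 mm off centre. The dark bottle is centred between the fingers at (312,220). Grasping it.

```bash
python3 -m handwheel '[[0,0,-4,0,0,0],[0,0,-8,0,0,0],[0,0,-10.5,0,0,0],[0,0,-11.3,0,0,0],[0,0,-11.3,0,0,0],[0,0,-11.3,0,0,0]]' 0 50
python3 -m handwheel '[[0,0,0,0,0,0],[0,0,0,0,0,0],[0,0,0,0,0,0],[0,0,0,0,0,0],[0,0,0,0,0,0],[0,0,0,0,0,0],[0,0,0,0,0,0],[0,0,0,0,0,0]]' 1 50
python3 -m handwheel '[[0,0,2,0,0,0],[0,0,6,0,0,0],[0,0,11,0,0,0],[0,0,16,0,0,0],[0,0,19,0,0,0],[0,0,19,0,0,0],[0,5,19,0,0,0],[0,10,19,0,0,0],[0,15,19,0,0,0],[0,20,19,0,0,0],[0,25,19,0,0,0]]'
```

```text
clock: 26.75
ee_pos: [492.4, -300.8, 28.7]
tool_rot: [-3.14, 0.002, -3.141]
force: [0.2, -0.8, 0.1]
grip_width: 0.998
grasp_force: 0.0
clock: 27.75
ee_pos: [491.8, -300.5, 28.0]
tool_rot: [-3.141, 0.001, -3.141]
force: [-3.1, 0.7, 10.7]
grip_width: 0.539
grasp_force: 50.0
clock: 29.12
ee_pos: [490.6, -48.6, 216.1]
tool_rot: [3.141, -0.002, 3.142]
force: [-0.0, 0.3, -2.2]
grip_width: 0.542
grasp_force: 52.0
```

```bash
python3 -m handwheel '[[0,5,0,0,0,0],[-0.5,10,0,0,0,0],[-1,15,0,0,0,0],[-1.7,19.4,0,0,0,0],[-1.7,19.4,0,0,0,0],[-1.7,19.4,0,0,0,0],[-1.7,19.4,-5,0,0,0],[-1.7,19.4,-10,0,0,0],[-1.7,19.4,-13,0,0,0],[-1.7,19.4,-13,0,0,0]]'
python3 -m handwheel '[[0,0,-2,0,0,0],[0,0,-4,0,0,0],[0,0,-5,0,0,0],[0,0,-5.5,0,0,0],[0,0,-5.5,0,0,0],[0,0,-5.5,0,0,0]]'
python3 -m handwheel '[[0,0,0,0,0,0],[0,0,0,0,0,0],[0,0,0,0,0,0],[0,0,0,0,0,0],[0,0,0,0,0,0],[0,0,0,0,0,0]]' 0.1
python3 -m handwheel '[[0,0,2,0,0,0],[0,0,6,0,0,0],[0,0,12,0,0,0],[0,0,18,0,0,0],[0,0,18,0,0,0],[4,-8,18,0,0,0],[4,-14,18,0,0,0],[4,-20,18,0,0,0],[4,-20,18,0,0,0],[4,-20,18,0,0,0]]' 0
python3 - <<'E'
from h import *
c,P=shot('wrist','w9')
shot('top','t9')
E
python3 m2.py w9 475,144,35,85,100 475,144,56,-1,14 440,34,30,130,145 449,258,30,103,115 449,-190,30,55,68
```

```text
clock: 30.38
ee_pos: [473.0, 142.2, 85.4]
tool_rot: [-3.14, -0.005, 3.14]
force: [-0.2, 0.2, -1.4]
grip_width: 0.543
grasp_force: 52.1
clock: 31.12
ee_pos: [474.9, 143.8, 32.9]
tool_rot: [3.141, 0.001, -3.141]
force: [0.3, 0.2, -1.9]
grip_width: 0.545
grasp_force: 52.2
clock: 31.88
ee_pos: [474.6, 143.7, 32.3]
tool_rot: [-3.142, 0.0, -3.141]
force: [-1.3, -0.3, -0.7]
grip_width: 0.898
grasp_force: 0.0
clock: 33.12
ee_pos: [514.1, -57.6, 211.5]
tool_rot: [3.141, -0.001, 3.139]
force: [-0.7, 0.6, -0.3]
grip_width: 1.0
grasp_force: 0.0
475,144,35,85,100 1351 med [475.2 140.6  93.9] box [476.1 143.5] size [32.8 33.7] enc 476.5 143.5 17.1
475,144,56,-1,14 2765 med [491.3 136.4   4.6] box [477.  136.8] size [103.8  96.1] enc 478.0 142.9 54.5
440,34,30,130,145 4286 med [439.8  33.  139.1] box [440.2  34.1] size [47.4 48.5] enc 440.4 34.3 24.7
449,258,30,103,115 0
449,-190,30,55,68 818 med [ 449.9 -187.7   62.2] box [ 450.4 -189.1] size [27.9 29. ] enc 450.4 -189.2 14.6
```

View pics/w9.png

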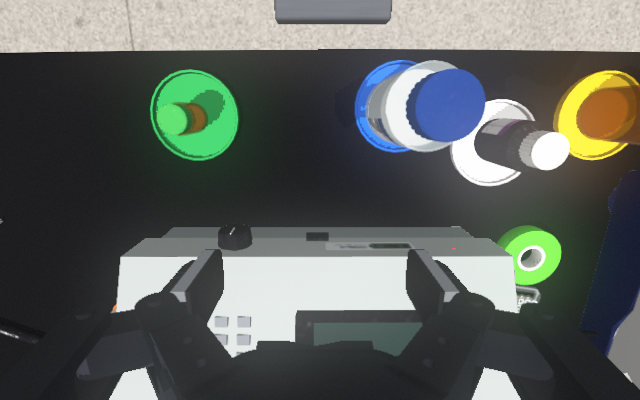

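View pics/t9.png

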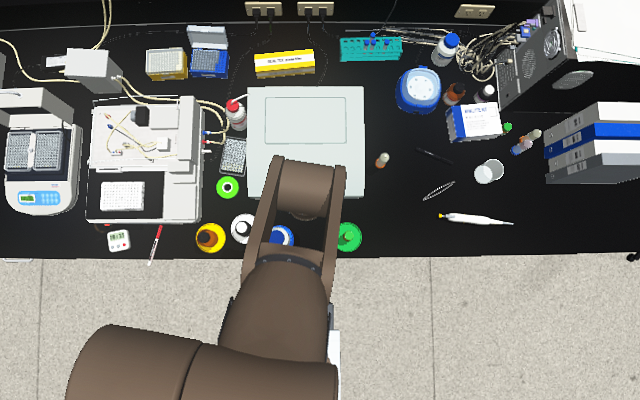

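All four bottles stand upright, each in its own dish: yellow (211,238), white (243,229), blue (280,238) and green (347,237). The tube at (382,160) and the tape at (228,188) have not moved, and the robot is touching nothing.

```bash
python3 -c "
from plant import bot
print(bot.finish_job())"
```

```text
the job is handed in; nothing more can be done
None
```

All four bottles are standing upright in their own dishes, the amber about 3.5 mm off centre and the rest closer; the tube and tape were left alone, and the job was handed in at about 33 s.

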